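# Ready the curing light over the plaster jaw model

## Robot

A 6-joint arm with a two-finger parallel gripper is mounted at the origin on the work surface. World frame = base frame: x ahead of the robot, y to its left, z up, the work surface at z = 0. Lengths are in m, angles in rad, forces in N, time in s.
With the tool pointing down it reaches from about 0.35 to 0.775 m from the base axis. Payload 5.5 kg.
Tool frame: the origin (TCP) lies midway between the tips of the shut fingers; the grasp point (between the pads) lies 19 mm behind it (manip.grip_depth is the distance from the TCP to the grasp point, in m); z points along the fingers, y is the line along which they close (so a half turn about z gives the same grasp; the last joint's range is limited). The gripper opens to 85 mm and grips with 20 to 120 N. Pads are 22 mm wide; open, the fingers measure 114 mm over their backs; the gripper's body (76 mm by 85 mm) begins 54 mm behind the grasp point. The pads swing forward as they close: fully open they stand 13 mm farther back than shut.
Start: joints at [-1.29, 0.313, 0.046, 1.304, 0, 1.431], TCP at [0.235, -0.525, 0.198] pointing down, gripper open.
Joint ranges: [-2.76, 2.76], [-0.86, 1.69], [-1.03, 1.26], [-2.2, 2.34], [-1.47, 1.5], [-3.14, 3.14]. Speed limits (rad/s): [2.57, 2.57, 3.14, 3.14, 3.14, 3.14].

## Interface

Orientations are given as a unit quaternion [x, y, z, w].
In Python, from cell import manip gives the robot as it stands.
- The arm moves only by the tool servo_tool, never from a script. Its argument "commands" is a list of rows, each a list of 3 entries, a list of its own where there are three numbers: the shift along the tool's x, y, z in m, then the turn, a rotation vector about the tool's x, y, z in degrees, then the finger opening in m, from 0 to 0.0854. In form: [[[tx, ty, tz], [ax, ay, az], grip], ...]. A call has 1 to 8 rows; each row shifts and turns the commanded pose from where the row before left it, along the tool's axes as they then stand; what a row does not reach is not made up. A row lasts 1/8 s, in which the tool goes at most 62.5 mm and 10.7 degrees, less where a joint would pass 70% of its speed; a pose out of reach is approached as far as the arm can. A call with a gripper value outside its range is refused whole. The fingers move at their own pace and stop on an object; the grip force is fixed at half the most. Time passes only in rows, so rows that do not move let the fingers close. It gives the time, the measured TCP pose, the force, the opening and the grip force at its end, in the units of the state.
- manip.get_state(): the state, without advancing time (a new reading comes with each control period).
- manip.get_image(name): name is "scene" or "top" or "wrist"; returns a dict with "img" (400x640x3 uint8, red, green, blue), "camera_matrix" (3x3 intrinsics, pixels), "rvec" (rotation vector, rad) and "tvec" (3), from world to camera coordinates, as OpenCV has them. Camera axes: x right, y down, z forward; pixel columns grow to the right and rows downward; lengths in m; the calibration is good to about 2 mm. A picture is of the moment at which its call begins. There is no depth.
- manip.job_done(): hands the job in; it is judged then, once.
Trained networks look in a picture, given as the dict that the camera call returned (one of the last four; its "shot" number tells which), for a name from the list of things; names that differ only in an ending like _2 or _b are one class to them, and where a whole thing is asked for, a point or a joint stands for the part that bears it (a point fixed in the world has none). Each returns a list of dicts, best first, with "p" (0 to 1); they miss things now and then, are a little off and sometimes report something else, mostly with a low value. They report only what shows in the picture. A call takes as long as a camera call. They do not tell look-alikes from the thing itself.
- manip.spot_in(picture, label): "point" ([column, row] as shares, 0 to 1, of the picture: columns of its width, rows of its height, amid what is visible of it).
- manip.masks_of(picture, label): "mask" (400x640 bool, what is visible of it) and "point" ([column, row] as shares, 0 to 1, of the picture: columns of its width, rows of its height, amid what is visible of it).
- manip.spot_point(picture, label): "point" ([column, row] as shares, 0 to 1, of the picture: columns of its width, rows of its height: a listed point, or the origin of a listed thing).
The state is a dict: "time": time; "joint_pos": joint angles; "joint_velocities": joint speeds; "tau": joint torques, N m; "tool_pos": TCP position; "tool_rot": TCP orientation; "ft_force": force on the tool from outside, world axes, zero at the start; "moment": the same for the moment, N m; "finger_gap": finger opening in m; "finger_force": force on a finger pad.
Only numpy, scipy, OpenCV 4.12 (cv2) and the standard library are available. Lean on these libraries where they do the work, as an engineer would, in place of code of your own. Each camera call takes 0.05 s, during which the arm holds its last target. There are 200 camera calls.

## Task

Slide the plaster jaw model across the bench, without lifting or tipping it, until it stands in the middle of the grey bench mat. Then draw the curing light out of its charging base and hold it level over the model, with the bent light tip pointing straight down at the middle front teeth from about 2 cm above them and with nothing but the gripper touching it. Finish while still holding it there; leave the articulator, the small quadrant model and the jar where they are.

Things in the scene. Friction and masses are not known exactly. Their poses are not given: they have to be found in the camera images.
- model: Plaster model of a full dental arch, loose, about 0.26 kg. D-shaped base 72 mm wide, 72 long, 22 high, with a horseshoe of teeth, 42 mm high in all. Origin: centre of the underside; x to the round front (front teeth), z up. Flat heel: upright plane x = -36 mm; front: arc of radius 36 mm about the origin. At the start the heel faces away from the mat, give or take 55 degrees.
- model_front (a point): Biting edge of the two middle front teeth of the model: 26 mm ahead of the model's origin and 42 mm above its underside; axes as the model's.
- mat: Thin grey bench mat lying flat on the bench, 150 x 150 mm, under 1 mm thick, does not move and does not catch what slides over it. Origin: its centre; placed anew in each run.
- light: Cordless curing light, a loose white wand, about 0.15 kg. Handle 28 mm (x) by 24 mm (y), z = 0 to 130 mm; then a dark collar to 156 mm and a 9 mm glass light guide bending to +x, with a black cone (30 mm) round its end. Origin: centre of the foot; z along the handle to the head, x the way it shines. In the base it leans 18 deg towards its +x, foot 48 mm deep. Centre of mass near z = 70 mm.
- light_grip (a point): Point on the handle's axis 100 mm from the foot, a good place to grip across the 24 mm width; axes as the light's.
- light_tip (a point): Shining end of the light guide, 42.5 mm towards +x from the handle's axis and 180 mm from the foot; axes as the light's, x is the way it shines.
- charger: Charging base, fixed to the bench: grey foot 120 x 85 x 14 mm and a slanted socket, 41 x 37 mm outside, 48 mm deep, about 1.5 mm play each side; the light is drawn out along the socket's axis. Origin: under the foot; x is the side towards which the socket leans 18 degrees from upright, roughly towards the mat (give or take 50 degrees).
- charger_mouth (a point): Centre of the socket's mouth, 74 mm above the bench.
- articulator: Bystander: metal dental articulator with two mounted plaster casts, 100 x 120 x 125 mm, loose, origin at the centre of its underside. Leave alone.
- quadrant: Bystander: small straight plaster quadrant model with five teeth, 55 x 24 x 29 mm, loose, origin at the centre of its underside. Leave alone.
- jar: Bystander: small white jar with black lid, 38 mm diameter, 38 mm high, loose, origin at the centre of its underside. Leave alone.
Not all that is in view belongs to the job. Of the things shaped like the model, the white one is meant. Of the things that look like the light, the smaller one is meant.

How it is judged:
On the way, in this order (a step that is already met when the one before it is completed fails the run):
1. the model stands still near the middle of the mat, not touched by the robot, the light still in its base (horizontal distance between model and mat below 0.025 m and linear speed of model below 0.01 m/s and contact force between model and the fingers below 0.05 N and distance between light_grip and charger_mouth below 0.075 m), for 0.2 s.
2. the light is drawn clear of its base in the fingers (distance between light_grip and charger_mouth above 0.115 m and contact force between light and charger below 0.05 N and contact force between light and the fingers above 1 N), for 0.1 s.
At the end, for the whole second after the job is handed in: The model stands at rest with its centre within 25 mm of the mat's centre; the light is gripped in the fingers, still and touching nothing else, shining within 20 degrees of straight down (handle level), its tip within 16 mm sideways of the middle front teeth and 6 to 40 mm above them (horizontal distance between model and mat below 0.025 m and linear speed of model below 0.01 m/s and angle between model's own z axis and vertical below 0.05 rad and angle between light's own x axis and vertical above 2.79 rad and horizontal distance between light_tip and model_front below 0.016 m and z of light_tip in the frame of model_front between 0.006 and 0.04 m and contact force between light and the fingers above 1 N and linear speed of light below 0.02 m/s and contact force between light and model below 0.05 N and contact force between light and charger below 0.05 N and contact force between light and articulator below 0.05 N and contact force between light and quadrant below 0.05 N and contact force between light and jar below 0.05 N); the arm keeps its last pose, push and grip.
It fails at once if the model is lifted or tipped (height (world z) of model above 0.012 m or angle between model's own z axis and vertical above 0.2 rad).
It fails at once if the light knocks against the model (contact force between light and model above 1 N).
It fails at once if a bystander is moved (distance of any of articulator, quadrant, jar from where it was at the start of the episode above 0.02 m).
It also fails if it takes over 59 s, if anything falls off the work surface, if the arm or the gripper's body presses on something with over 40 N, if the wrist force passes 120 N, or if a joint passes its speed limit or range.

## Working session

There is one attempt and no reset: what is moved stays moved. The work goes in short steps, Python scripts to look and compute and a tool call to move; the robot and the scene stay as the last step left them, time stands still between calls to the robot, and variables do not carry over. Pictures are saved under pics/ and viewed, at most 10 in all, crops included, and the job is handed in when it is done.

Besides the shell and the picture viewer there is one more tool, called after "Request:" by a JSON object that holds its "api" and its "payload". servo_tool: Moves the arm, as the interface text tells. Its arguments: {"type":"object","properties":{"commands":{"type":"array"}},"required":["commands"]}

```bash
mkdir -p pics; ls; cat > h.py <<'E'
import numpy as np, cv2
from cell import manip
from scipy.spatial.transform import Rotation as R
def save(im,n): cv2.imwrite('pics/'+n,cv2.cvtColor(im,cv2.COLOR_RGB2BGR))
def ray(p,uv):
    K=np.array(p['camera_matrix']);Rm=cv2.Rodrigues(np.array(p['rvec'],float))[0];t=np.array(p['tvec'],float).ravel()
    d=Rm.T@np.linalg.inv(K)@np.array([uv[0],uv[1],1.]);return -Rm.T@t,d
def onz(p,uv,z):
    c,d=ray(p,uv);return c+d*(z-c[2])/d[2]
def proj(p,X):
    return cv2.projectPoints(np.array(X,float).reshape(-1,1,3),np.array(p['rvec'],float),np.array(p['tvec'],float),np.array(p['camera_matrix']),None)[0].reshape(-1,2)
def tri(obs):
    A=np.zeros((3,3));b=np.zeros(3)
    for p,uv in obs:
        c,d=ray(p,uv);d=d/np.linalg.norm(d);M=np.eye(3)-np.outer(d,d);A+=M;b+=M@c
    return np.linalg.solve(A,b)
E
python3 - <<'E'
from h import *
zs={'model':0,'model_front':.042,'mat':0,'light':.03,'light_grip':.12,'light_tip':.2,'charger':0,'charger_mouth':.074,'articulator':0,'quadrant':0,'jar':0}
ims=[]
for n in('top','scene'):
    p=manip.get_image(n);ims.append(p['img']);save(p['img'],n+'0.png')
    for k,z in zs.items():
        for r in manip.spot_point(p,k):
            uv=np.array(r['point'])*[640,400]
            print(n,k,round(r['p'],2),uv.round(),onz(p,uv,z).round(3)[:2])
E
```

```text
pics
top model 0.78 [405. 195.] [ 0.49  -0.267]
top model_front 0.95 [401. 194.] [ 0.487 -0.25 ]
top model_front 0.62 [425. 225.] [ 0.402 -0.314]
top model_front 0.46 [212. 177.] [0.525 0.265]
top mat 0.94 [312. 178.] [ 0.534 -0.007]
top light 0.57 [248. 286.] [0.235 0.16 ]
top light 0.5 [207. 177.] [0.524 0.28 ]
top light_grip 0.95 [212. 254.] [0.318 0.24 ]
top light_grip 0.48 [213. 174.] [0.521 0.246]
top light_grip 0.4 [207. 175.] [0.519 0.261]
top light_tip 0.6 [169. 245.] [0.34  0.327]
top light_tip 0.48 [236. 172.] [0.515 0.176]
top charger 0.89 [213. 179.] [0.525 0.27 ]
top charger_mouth 0.67 [209. 175.] [0.525 0.266]
top articulator 0.57 [403. 126.] [ 0.687 -0.263]
top quadrant 0.7 [292. 113.] [0.717 0.052]
top quadrant 0.65 [401. 196.] [ 0.486 -0.256]
top jar 0.74 [350. 122.] [ 0.696 -0.113]
top jar 0.49 [234. 173.] [0.542 0.21 ]
scene model 0.91 [257. 298.] [ 0.482 -0.264]
scene model 0.78 [206. 297.] [ 0.383 -0.329]
scene model_front 0.98 [260. 277.] [ 0.474 -0.24 ]
scene model_front 0.78 [213. 280.] [ 0.392 -0.31 ]
scene mat 0.87 [338. 249.] [ 0.529 -0.005]
scene light 0.61 [292. 184.] [0.237 0.159]
scene light 0.55 [394. 194.] [0.537 0.288]
scene light_grip 0.73 [384. 172.] [0.521 0.243]
scene light_grip 0.62 [332. 184.] [0.436 0.097]
scene light_tip 0.76 [354. 172.] [0.529 0.065]
scene light_tip 0.57 [375. 157.] [0.528 0.168]
scene charger 0.74 [391. 205.] [0.539 0.271]
scene charger_mouth 0.69 [386. 183.] [0.517 0.265]
scene articulator 0.76 [338. 339.] [ 0.699 -0.254]
scene jar 0.77 [378. 299.] [ 0.708 -0.107]
```

```bash
python3 - <<'E'
import cv2,numpy as np
a=cv2.imread('pics/top0.png')[70:310,140:460];b=cv2.imread('pics/scene0.png')[140:380,160:480]
cv2.imwrite('pics/both.png',np.vstack([cv2.resize(a,(400,300)),cv2.resize(b,(400,300))]))
cv2.imwrite('pics/both.png',np.hstack([cv2.resize(a,(400,300)),cv2.resize(b,(400,300))]))
c=cv2.imread('pics/top0.png')[155:255,365:465]
d=cv2.imread('pics/scene0.png')[250:330,170:290]
cv2.imwrite('pics/crop.png',np.hstack([cv2.resize(c,(400,400),interpolation=2),cv2.resize(d,(400,400),interpolation=2)]))
E
```

```text
(no output)
```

View pics/both.png

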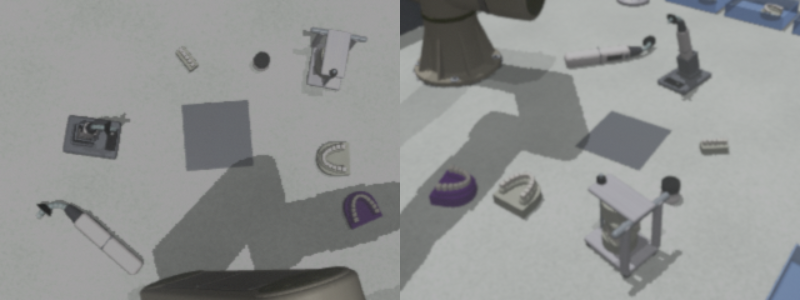

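View pics/crop.png

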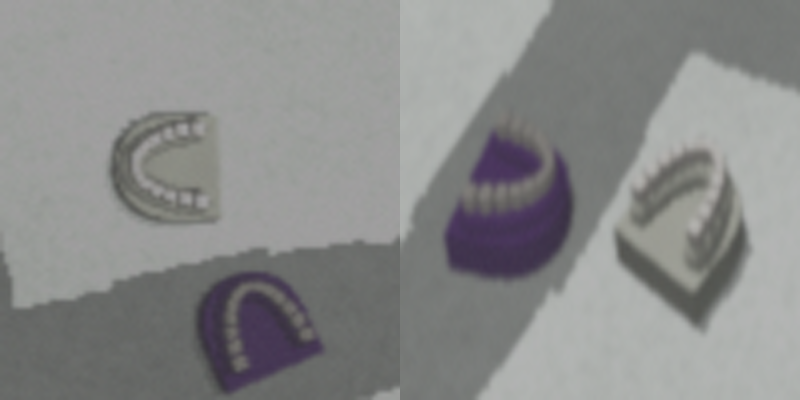

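White model is at top-view pixel (406,197), scene (257,298); the purple decoy is at top (430,238), scene (210,297). The wanted light is the small one upright in the charger at top (212,177), scene (390,190). The larger lying wand at top (212,254) is the decoy. The close crop confirms the white model, with its heel facing -y.

```bash
python3 - <<'E'
from h import *
t=manip.get_image('top');s=manip.get_image('scene')
for k,near in(('model',(406,197)),('charger',(212,178)),('mat',(312,178)),('light',(215,177))):
    for r in manip.masks_of(t,k):
        uv=np.array(r['point'])*[640,400]
        if np.linalg.norm(uv-near)<20:
            c=max(cv2.findContours(r['mask'].astype(np.uint8),0,1)[0],key=cv2.contourArea)
            z={'model':.022,'charger':.014,'mat':0,'light':.15}[k]
            b=cv2.boxPoints(cv2.minAreaRect(c));W=np.array([onz(t,q,z)[:2] for q in b])
            print(k,round(r['p'],2),W.round(3).tolist(),'mean',W.mean(0).round(3),'px',b.round().tolist());break
def best(p,k,near):
    L=[np.array(r['point'])*[640,400] for r in manip.spot_point(p,k)]
    L=[u for u in L if np.linalg.norm(u-near)<35]
    return L[0] if L else None
for k,a,b in(('light_tip',(236,172),(375,157)),('light_grip',(213,174),(384,172)),('charger_mouth',(209,175),(386,183)),('charger',(213,179),(391,205)),('model',(405,195),(257,298)),('model_front',(401,194),(260,277)),('mat',(312,178),(338,249))):
    u,v=best(t,k,a),best(s,k,b)
    if u is not None and v is not None: print(k,tri([(t,u),(s,v)]).round(3),u.round(1),v.round(1))
for q in((418.75,183),(420,210.5),(392.7,196)): print('heel/front',onz(t,q,.022).round(3))
print(manip.get_state()['tool_rot'])
p=t['img'][150:205,180:260];q=s['img'][140:220,350:430]
save(np.hstack([cv2.resize(p,(400,400),interpolation=cv2.INTER_CUBIC),cv2.resize(q,(400,400),interpolation=cv2.INTER_CUBIC)]),'light.png')
E
```

```text
model 0.76 [[0.517, -0.23], [0.518, -0.3], [0.446, -0.299], [0.444, -0.23]] mean [ 0.481 -0.265] px [[393.0, 184.0], [418.0, 184.0], [418.0, 210.0], [393.0, 210.0]]
charger 0.97 [[0.485, 0.331], [0.572, 0.322], [0.556, 0.202], [0.469, 0.211]] mean [0.521 0.266] px [[189.0, 192.0], [194.0, 161.0], [237.0, 167.0], [232.0, 199.0]]
mat 0.86 [[0.6, 0.072], [0.615, -0.078], [0.465, -0.091], [0.451, 0.058]] mean [ 0.533 -0.01 ] px [[284.0, 154.0], [338.0, 150.0], [342.0, 202.0], [288.0, 206.0]]
light 0.55 [[0.472, 0.297], [0.548, 0.29], [0.534, 0.182], [0.458, 0.19]] mean [0.503 0.24 ] px [[189.0, 191.0], [194.0, 161.0], [237.0, 167.0], [233.0, 198.0]]
light_tip [0.503 0.166 0.162] [236.8 171.1] [357.2 169.6]
light_grip [0.522 0.248 0.119] [210.6 170.9] [382.4 172.7]
charger_mouth [0.529 0.271 0.077] [205.8 171.5] [388.2 182.7]
charger [0.532 0.273 0.006] [211.9 176.9] [391.  202.2]
model [ 0.487 -0.263 -0.001] [402.3 194.8] [258.  299.6]
model_front [ 0.478 -0.239  0.042] [398.2 197.7] [262.7 277.8]
mat [ 0.53  -0.006 -0.008] [311.  178.3] [336.9 251.7]
heel/front [ 0.521 -0.302  0.022]
heel/front [ 0.444 -0.305  0.022]
heel/front [ 0.483 -0.229  0.022]
[ 9.77943920e-01  2.08867633e-01 -5.68975640e-06  2.62967696e-05]
```

View pics/light.png

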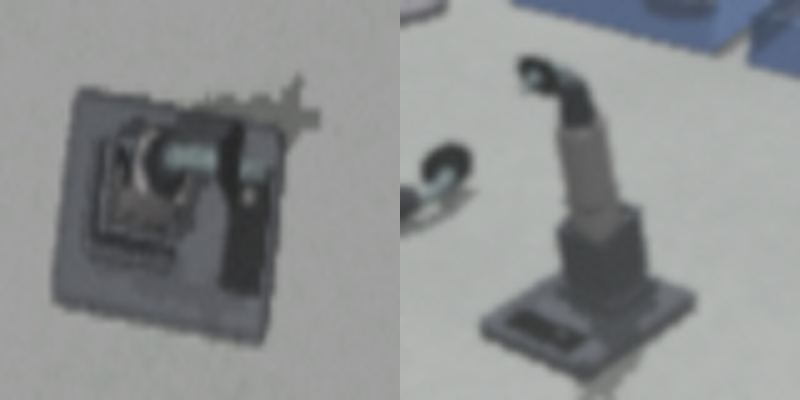

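The light crop shows the wanted light upright in its base at top (212,172), shining towards -y. The model heading is about 91° and the mat lies at about 79° from it, so I start by going behind the heel.

Request:
{"api": "servo_tool", "payload": {"commands": [[[0.042,-0.01,0],[0,0,0],0.04],[[0.042,-0.01,0],[0,0,0],0.04],[[0.042,-0.01,0],[0,0,0],0.04],[[0.042,-0.01,0],[0,0,0],0.04],[[0.042,-0.01,0],[0,0,0],0.04],[[0.042,-0.01,0],[0,0,0],0.04],[[0.038,-0.0075,0],[0,0,0],0.04]]}}

```text
time: 3.08
tool_pos: [0.4732, -0.3437, 0.1984]
tool_rot: [0.978, 0.209, 0.0, 0.0]
ft_force: [-0.0, -0.6, -0.6]
finger_gap: 0.0399
finger_force: 0.0
```

Request:
{"api": "servo_tool", "payload": {"commands": [[[0,0,0.01],[0,0,-9],0.04],[[0,0,0.01],[0,0,-9],0.04],[[0,0,0.01],[0,0,-9],0.04],[[0,0,0.02],[0,0,-9],0.04],[[0,0,0.02],[0,0,-9],0.04],[[0,0,0.02],[0,0,-9],0.04],[[0,0,0],[0,0,0],0.04]]}}

```text
time: 3.95
tool_pos: [0.471, -0.3438, 0.1067]
tool_rot: [0.777, 0.629, -0.0, -0.002]
ft_force: [0.5, 1.0, -0.5]
finger_gap: 0.0401
finger_force: 0.0
```

```bash
python3 - <<'E'
from h import *
w=manip.get_image('wrist')
for k,z in(('model',0),('model_front',.042),('mat',0)):
    for r in manip.spot_point(w,k):
        uv=np.array(r['point'])*[640,400];print(k,round(r['p'],2),uv.round(),onz(w,uv,z).round(3))
save(w['img'],'w1.png')
E
```

```text
model 0.91 [315.  93.] [ 0.484 -0.266  0.   ]
model 0.87 [215. 185.] [ 0.378 -0.325  0.   ]
model_front 0.7 [307.  50.] [ 0.485 -0.238  0.042]
model_front 0.57 [223. 183.] [ 0.401 -0.316  0.042]
```

View pics/w1.png

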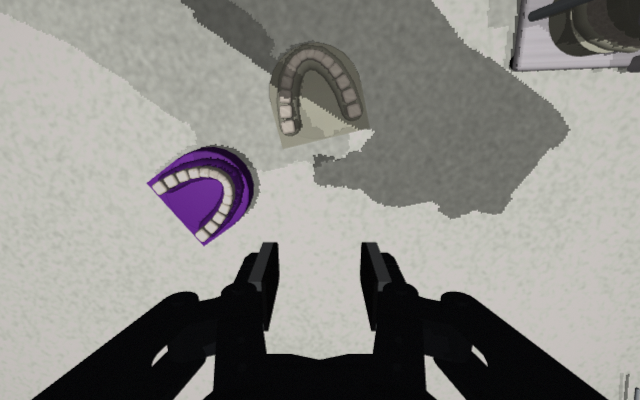

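Wrist view: model at (320,93) with heel from (283,149) to (370,128), purple decoy at (205,190), which both fingers clear. Going down to push.

Request:
{"api": "servo_tool", "payload": {"commands": [[[0,0,0.035],[0,0,0],0.04],[[0,0,0.035],[0,0,0],0.04],[[0,0,0.03],[0,0,0],0.04],[[0.01,0,0],[0,0,0],0.04],[[0.012,0,0],[0,0,0],0.04],[[0.01,0,0],[0,0,0],0.04],[[0.01,0,0],[0,0,0],0.04],[[0.01,0,0],[0,0,0],0.04]]}}

```text
time: 5.15
tool_pos: [0.4833, -0.2934, 0.009]
tool_rot: [0.776, 0.63, 0.0, 0.001]
ft_force: [0.3, 0.5, -1.2]
finger_gap: 0.0401
finger_force: 0.0
```

Request:
{"api": "servo_tool", "payload": {"commands": [[[0.015,-0.0005,0],[0,0,0],0.04],[[0.018,-0.0005,0],[0,0,0],0.04],[[0.018,-0.0005,0],[0,0,0],0.04],[[0.018,-0.0005,0],[0,0,0],0.04],[[0.018,-0.0005,0],[0,0,0],0.04],[[0.018,-0.0005,0],[0,0,0],0.04],[[0.015,-0.0005,0],[0,0,0],0.04],[[0.008,0,0],[0,0,0],0.04]]}}

```text
time: 6.15
tool_pos: [0.5058, -0.1669, 0.0083]
tool_rot: [0.776, 0.63, -0.0, -0.0]
ft_force: [0.2, -0.6, 0.2]
finger_gap: 0.0396
finger_force: 0.0
```

```bash
cat > m.py <<'E'
from h import *
import sys
print(manip.get_state()['tool_pos'])
for n in sys.argv[1:]:
    w=manip.get_image(n)
    for k,z in(('model',0),('model_front',.042),('mat',0)):
        for r in manip.spot_point(w,k):
            uv=np.array(r['point'])*[640,400];print(n,k,round(r['p'],2),uv.round(),onz(w,uv,z).round(3)[:2])
E
python3 m.py top wrist scene
```

```text
[ 0.50579789 -0.16690497  0.0082686 ]
top model 0.75 [422. 237.] [ 0.373 -0.315]
top model 0.61 [403. 195.] [ 0.49  -0.262]
top model_front 0.84 [426. 227.] [ 0.399 -0.316]
top mat 0.82 [310. 176.] [ 0.538 -0.001]
wrist model 0.96 [319. 356.] [ 0.485 -0.266]
scene model 0.75 [205. 296.] [ 0.378 -0.329]
scene model_front 0.8 [212. 281.] [ 0.393 -0.311]
scene model_front 0.78 [262. 276.] [ 0.472 -0.234]
scene model_front 0.48 [410. 263.] [0.729 0.003]
scene mat 0.82 [336. 250.] [ 0.528 -0.013]
scene mat 0.5 [256. 302.] [ 0.488 -0.275]
scene mat 0.26 [262. 276.] [ 0.438 -0.202]
```

```bash
python3 - <<'E'
from h import *
w=manip.get_image('wrist');s=manip.get_image('scene')
save(np.hstack([cv2.resize(w['img'],(400,250)),cv2.resize(s['img'][200:330,170:378],(400,250))]),'w2.png')
E
```

```text
(no output)
```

View pics/w2.png

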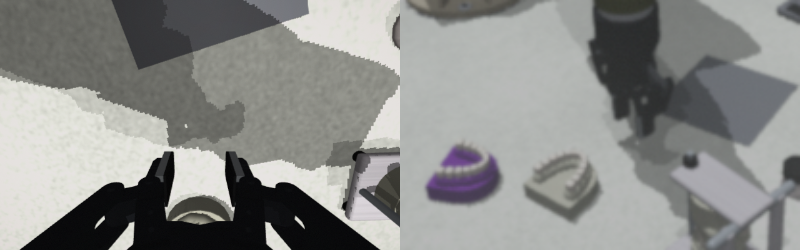

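```bash
python3 - <<'E'
from h import *
s=manip.get_image('scene');w=manip.get_image('wrist')
for P in((.506,-.167,.0083),(.506,-.167,.06),(.487,-.265,0),(.487,-.265,.042)): print(P,proj(s,[P]).round(),proj(w,[P]).round())
st=manip.get_state();print({k:np.round(v,3).tolist() for k,v in st.items()})
print(R.from_quat(st['tool_rot']).as_matrix().round(3))
for r in manip.spot_point(w,'model'): print(r)
E
```

```text
(0.506, -0.167, 0.0083) [[292. 277.]] [[319. 229.]]
(0.506, -0.167, 0.06) [[291. 260.]] [[319. 276.]]
(0.487, -0.265, 0) [[259. 300.]] [[322. 355.]]
(0.487, -0.265, 0.042) [[257. 286.]] [[322. 410.]]
{'time': 6.95, 'joint_pos': [-0.472, 0.368, -0.371, 0.831, -0.0, 1.307], 'joint_velocities': [0.001, -0.0, -0.002, 0.001, -0.001, -0.001], 'tau': [-0.033, -46.027, 24.803, -0.0, -0.002, -0.0], 'tool_pos': [0.506, -0.168, 0.008], 'tool_rot': [0.777, 0.63, -0.0, 0.0], 'ft_force': [-0.243, 0.167, 0.271], 'moment': [0.019, 0.015, -0.052], 'finger_force': 0.0, 'finger_gap': 0.04}
[[ 0.206  0.979  0.   ]
 [ 0.979 -0.206 -0.   ]
 [-0.     0.    -1.   ]]
{'point': [0.4958, 0.8888], 'p': 0.85}
```

```bash
python3 - <<'E'
from h import *
for n in('top','scene'):
    p=manip.get_image(n);old=cv2.cvtColor(cv2.imread(f'pics/{n}0.png'),cv2.COLOR_BGR2RGB)
    for im,t in((old,'old'),(p['img'],'new')):
        print(n,t)
    sl=(slice(155,255),slice(365,465)) if n=='top' else (slice(250,330),slice(170,290))
    d=np.abs(old[sl].astype(int)-p['img'][sl]).mean(2)
    print(d.mean(),d.max())
    a=np.hstack([cv2.resize(old[sl],(400,300),interpolation=cv2.INTER_CUBIC),cv2.resize(p['img'][sl],(400,300),interpolation=cv2.INTER_CUBIC)])
    b=a if n=='top' else np.vstack([b,a])
save(b,'cmp.png')
E
```

```text
top old
top new
30.4876 101.0
scene old
scene new
25.285520833333333 73.0
```

View pics/cmp.png

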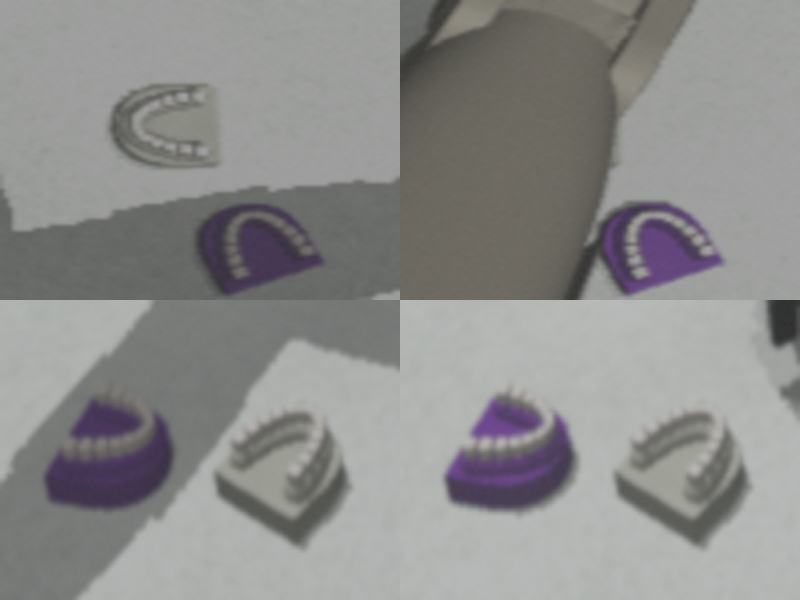

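The model is unmoved at scene (257,298), although the fingers passed right through that line. I'll lift, go back behind the heel and check contact in small steps.

Request:
{"api": "servo_tool", "payload": {"commands": [[[0,0,-0.05],[0,0,0],0.04],[[0,0,-0.05],[0,0,0],0.04],[[-0.045,0,0],[0,0,0],0.04],[[-0.05,0,0],[0,0,0],0.04],[[-0.05,0.001,0],[0,0,0],0.04],[[-0.045,0.002,0],[0,0,0],0.04],[[0,0,0.05],[0,0,0],0.04],[[0,0,0.05],[0,0,0],0.04]]}}

```text
time: 8.1
tool_pos: [0.4698, -0.3561, 0.0078]
tool_rot: [0.777, 0.629, 0.0, 0.001]
ft_force: [0.8, -0.4, -1.0]
finger_gap: 0.0401
finger_force: 0.0
```

Request:
{"api": "servo_tool", "payload": {"commands": [[[0,0,0.003],[0,0,0],0.04],[[0.01,0,0],[0,0,0],0.04],[[0.01,0,0],[0,0,0],0.04],[[0.01,0,0],[0,0,0],0.04]]}}

```text
time: 8.6
tool_pos: [0.4771, -0.325, 0.0073]
tool_rot: [0.776, 0.63, 0.0, 0.002]
ft_force: [-0.1, 0.3, -0.2]
finger_gap: 0.0401
finger_force: 0.0
```

```bash
python3 - <<'E'
from h import *
w=manip.get_image('wrist');s=manip.get_image('scene')
save(np.hstack([cv2.resize(w['img'],(400,250)),cv2.resize(s['img'][220:340,170:362],(400,250),interpolation=2)]),'w3.png')
print(manip.get_state()['tool_pos'],manip.get_state()['ft_force'])
E
```

```text
[ 0.4764937  -0.32403219  0.00654366] [-0.03651431 -0.55829044 -0.21678644]
```

View pics/w3.png

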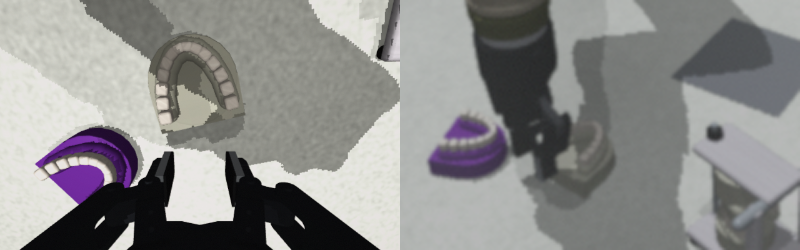

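Wrist view: fingertips at (165,155)/(235,155), just short of the heel at (200,137); the model is directly ahead. Advancing slowly.

Request:
{"api": "servo_tool", "payload": {"commands": [[[0.008,0,0],[0,0,0],0.04],[[0.008,0,0],[0,0,0],0.04],[[0.008,0,0],[0,0,0],0.04],[[0.008,0,0],[0,0,0],0.04]]}}

```text
time: 9.2
tool_pos: [0.4821, -0.2938, 0.0054]
tool_rot: [0.777, 0.63, -0.0, 0.0]
ft_force: [-1.2, -2.2, 0.8]
finger_gap: 0.0399
finger_force: 1.1
```

```bash
python3 - <<'E'
from h import *
w=manip.get_image('wrist')
save(cv2.resize(w['img'],(480,300)),'w4.png')
for r in manip.spot_point(w,'model'):
    print(r['p'],onz(w,np.array(r['point'])*[640,400],0).round(3))
E
```

```text
0.96 [ 0.379 -0.324 -0.   ]
0.78 [ 0.489 -0.258  0.   ]
```

View pics/w4.png

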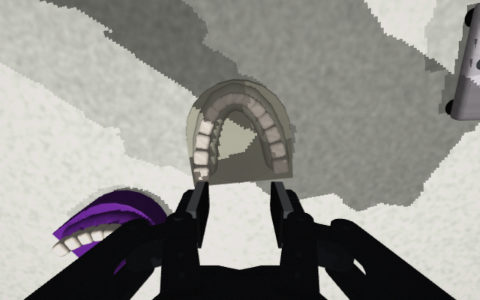

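Now in contact (2.2 N); the heel is aligned against both fingertips at (205,183) and (277,183), so I keep pushing.

Request:
{"api": "servo_tool", "payload": {"commands": [[[0.01,0,0.001],[0,0,0],0.04],[[0.014,-0.0005,0.001],[0,0,0],0.04],[[0.014,-0.0005,0],[0,0,0],0.04],[[0.014,-0.0005,0],[0,0,0],0.04],[[0.014,-0.0005,0],[0,0,0],0.04],[[0.014,-0.0005,0],[0,0,0],0.04],[[0.014,-0.0005,0],[0,0,0],0.04],[[0.014,-0.0005,0],[0,0,0],0.04]]}}

```text
time: 10.3
tool_pos: [0.5031, -0.1895, 0.005]
tool_rot: [0.777, 0.63, -0.0, 0.003]
ft_force: [-0.8, -6.6, 7.0]
finger_gap: 0.0399
finger_force: 4.7
```

```bash
python3 m.py wrist scene
```

```text
[ 0.50309468 -0.18947151  0.005001  ]
wrist model 0.74 [319. 173.] [ 0.51  -0.156]
wrist model_front 0.7 [323. 134.] [ 0.517 -0.13 ]
scene model 0.72 [295. 278.] [ 0.51  -0.161]
scene model 0.59 [204. 294.] [ 0.372 -0.326]
scene model_front 0.81 [305. 258.] [ 0.513 -0.126]
scene model_front 0.76 [212. 282.] [ 0.396 -0.316]
scene model_front 0.5 [296. 279.] [ 0.543 -0.196]
scene mat 0.56 [337. 252.] [ 0.535 -0.016]
```

Request:
{"api": "servo_tool", "payload": {"commands": [[[0.014,-0.0008,-0.002],[0,0,0],0.04],[[0.014,-0.0008,0],[0,0,0],0.04],[[0.014,-0.0008,0],[0,0,0],0.04],[[0.014,-0.0008,0],[0,0,0],0.04],[[0.014,-0.0008,0],[0,0,0],0.04],[[0.014,-0.0008,0],[0,0,0],0.04],[[0.014,-0.0008,0],[0,0,0],0.04],[[0.014,-0.0008,0],[0,0,0],0.04]]}}

```text
time: 11.7
tool_pos: [0.5181, -0.0759, 0.0056]
tool_rot: [0.777, 0.63, -0.0, 0.001]
ft_force: [-0.8, -5.6, 5.3]
finger_gap: 0.0401
finger_force: 3.8
```

Request:
{"api": "servo_tool", "payload": {"commands": [[[0.01,-0.0008,0],[0,0,0],0.04],[[0.008,-0.0008,0],[0,0,0],0.04],[[0.005,0,0],[0,0,0],0.04],[[0,0,0],[0,0,0],0.04]]}}

```text
time: 12.2
tool_pos: [0.5211, -0.0527, 0.0055]
tool_rot: [0.776, 0.63, 0.0, 0.0]
ft_force: [-0.0, -3.4, 5.8]
finger_gap: 0.0399
finger_force: 3.2
```

```bash
python3 m.py wrist scene
```

```text
[ 0.52110498 -0.05268076  0.00553968]
wrist model 0.62 [322. 174.] [ 0.53  -0.021]
wrist model_front 0.79 [327. 134.] [0.537 0.006]
scene model 0.87 [205. 295.] [ 0.374 -0.327]
scene model 0.58 [333. 255.] [ 0.533 -0.035]
scene model_front 0.76 [342. 231.] [0.525 0.019]
scene model_front 0.71 [215. 284.] [ 0.406 -0.317]
scene model_front 0.51 [375. 157.] [0.364 0.465]
scene mat 0.88 [340. 251.] [ 0.538 -0.008]
scene mat 0.31 [334. 255.] [ 0.535 -0.033]
```

Request:
{"api": "servo_tool", "payload": {"commands": [[[0.006,-0.0005,0],[0,0,0],0.04],[[0.005,0,0],[0,0,0],0.04],[[0,0,0],[0,0,0],0.04],[[-0.01,0,0],[0,0,0],0.04],[[-0.03,0,0],[0,0,0],0.04],[[0,0,-0.05],[0,0,0],0.085],[[0,0,-0.06],[0,0,0],0.085],[[0,0,-0.06],[0,0,0],0.085]]}}

```text
time: 13.6
tool_pos: [0.5133, -0.0809, 0.1759]
tool_rot: [0.776, 0.63, -0.0, -0.002]
ft_force: [1.6, -0.5, -0.1]
finger_gap: 0.0852
finger_force: 0.0
```

```bash
python3 m.py wrist scene; python3 - <<'E'
from h import *
w=manip.get_image('wrist');save(w['img'],'w5.png')
m=[r for r in manip.masks_of(w,'mat')][:1]
for r in m:
    b=cv2.boxPoints(cv2.minAreaRect(max(cv2.findContours(r['mask'].astype(np.uint8),0,1)[0],key=cv2.contourArea)))
    W=np.array([onz(w,q,0)[:2] for q in b]);print('matmask',W.round(3).tolist(),W.mean(0))
print(np.round(manip.get_state()['joint_pos'],3))
E
```

```text
[ 0.51328855 -0.08085437  0.1759112 ]
wrist model 0.79 [259. 358.] [ 0.378 -0.322]
wrist model 0.58 [325.  99.] [ 0.535 -0.01 ]
wrist model_front 0.63 [323.  67.] [0.537 0.017]
scene model 0.84 [339. 254.] [ 0.541 -0.02 ]
scene model 0.59 [204. 297.] [ 0.38  -0.333]
scene model_front 0.9 [213. 285.] [ 0.405 -0.321]
scene model_front 0.73 [343. 230.] [0.525 0.025]
scene model_front 0.31 [372. 157.] [0.357 0.459]
scene mat 0.93 [340. 248.] [0.53  0.002]
[-0.312  0.219 -0.141  1.215  0.     1.466]
```

View pics/w5.png

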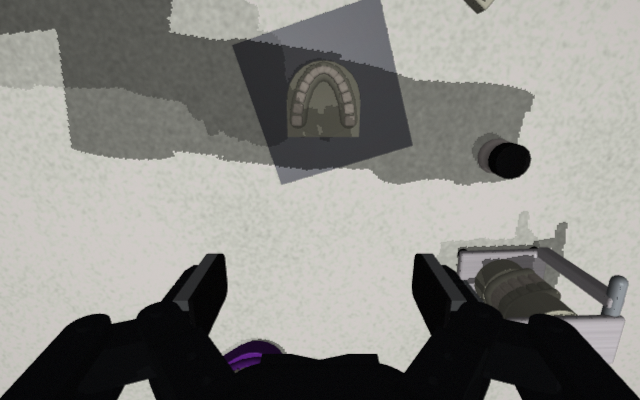

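Wrist view: the model at (324,99) sits at the mat's middle (329,98) within a few mm, untouched and upright. Next I go up, over and behind the light.

Request:
{"api": "servo_tool", "payload": {"commands": [[[0,0,-0.058],[0,0,0],0.085],[[0,0,-0.058],[0,0,0],0.085],[[0,0,-0.058],[0,0,-4.4],0.085],[[0.055,-0.0025,0],[0,0,0],0.085],[[0.055,-0.0025,0],[0,0,0],0.085],[[0.055,-0.0025,0],[0,0,0],0.085],[[0.055,-0.0025,0],[0,0,0],0.085],[[0.055,-0.0025,0],[0,0,0],0.085]]}}

```text
time: 15.1
tool_pos: [0.5378, 0.1941, 0.3483]
tool_rot: [0.752, 0.659, -0.001, -0.0]
ft_force: [0.7, 0.1, 0.3]
finger_gap: 0.0851
finger_force: 0.0
```

Request:
{"api": "servo_tool", "payload": {"commands": [[[0.055,-0.0025,0],[0,0,0],0.085],[[0.055,-0.0025,0],[0,0,0],0.085],[[0.055,-0.0025,0],[0,0,0],0.085],[[0,0,0],[0,-9.5,0],0.085],[[0,0,0],[0,-9.5,0],0.085],[[0,0,0],[0,-9.5,0],0.085],[[0,0,0],[0,0,0],0.085],[[0,0,0],[0,0,0],0.085]]}}

```text
time: 16.1
tool_pos: [0.5305, 0.3353, 0.3268]
tool_rot: [0.73, 0.643, -0.165, 0.161]
ft_force: [-0.2, -0.5, 1.4]
finger_gap: 0.085
finger_force: 0.0
```

```bash
cat > l.py <<'E'
from h import *
import sys
st=manip.get_state();print(st['tool_pos'].round(4) if hasattr(st['tool_pos'],'round') else st['tool_pos'],np.round(st['joint_pos'],3))
print(R.from_quat(st['tool_rot']).as_matrix().round(3).tolist())
P={n:manip.get_image(n) for n in('wrist','scene','top')}
for k,z in(('light_grip',.121),('charger_mouth',.074),('light_tip',.186),('charger',0)):
    for n,p in P.items():
        for r in manip.spot_point(p,k)[:3]:
            uv=np.array(r['point'])*[640,400];X=onz(p,uv,z)
            if abs(X[0]-.52)<.05 and abs(X[1]-.25)<.09: print(k,n,round(r['p'],2),uv.round(),X.round(3)[:2])
save(P['wrist']['img'],sys.argv[1])
E
python3 l.py w6.png
```

```text
[0.5305 0.3353 0.3268] [ 0.619  0.894  1.265  2.254 -0.352  2.373]
[[0.119, 0.992, -0.035], [0.886, -0.122, -0.448], [-0.449, 0.023, -0.893]]
light_grip scene 0.54 [383. 171.] [0.517 0.245]
light_grip top 0.73 [210. 172.] [0.524 0.253]
charger_mouth wrist 0.95 [316. 113.] [0.524 0.27 ]
charger_mouth scene 0.91 [387. 183.] [0.52  0.267]
charger_mouth top 0.81 [207. 175.] [0.525 0.271]
light_tip wrist 0.67 [319. 217.] [0.516 0.192]
light_tip scene 0.67 [374. 158.] [0.516 0.189]
light_tip top 0.78 [235. 171.] [0.519 0.18 ]
charger wrist 0.59 [313.  84.] [0.522 0.276]
charger scene 0.89 [388. 202.] [0.523 0.279]
charger top 0.89 [212. 176.] [0.532 0.273]
```

Request:
{"api": "servo_tool", "payload": {"commands": [[[0.019,0,0.038],[0,0,0],0.085],[[0.019,0,0.038],[0,0,0],0.085],[[0.019,0,0.038],[0,0,0],0.085],[[0,0,0],[0,-9.5,0],0.085],[[0,0,0],[0,-9.5,0],0.085],[[0,0,0],[0,-9.5,0],0.085],[[0,0,0],[0,0,0],0.085]]}}

```text
time: 17.73
tool_pos: [0.5356, 0.3216, 0.1638]
tool_rot: [0.67, 0.6, -0.317, 0.3]
ft_force: [1.0, -0.0, -0.8]
finger_gap: 0.0846
finger_force: 0.0
```

```bash
python3 l.py w7.png
```

```text
[0.5356 0.3216 0.1638] [ 0.708  1.229  1.257  2.333 -0.585  2.62 ]
[[0.078, 0.995, -0.065], [0.614, -0.1, -0.783], [-0.785, 0.022, -0.619]]
light_grip wrist 0.74 [313. 204.] [0.524 0.25 ]
light_grip scene 0.7 [384. 171.] [0.518 0.248]
light_grip top 0.79 [210. 170.] [0.53  0.255]
charger_mouth wrist 0.65 [313. 144.] [0.527 0.269]
charger_mouth scene 0.63 [387. 184.] [0.523 0.262]
charger_mouth top 0.76 [209. 174.] [0.526 0.266]
charger_mouth top 0.42 [214. 176.] [0.521 0.254]
light_tip wrist 0.84 [312. 286.] [0.519 0.225]
light_tip scene 0.54 [373. 155.] [0.505 0.202]
light_tip top 0.51 [236. 174.] [0.513 0.18 ]
charger wrist 0.9 [311.  68.] [0.528 0.277]
charger scene 0.8 [389. 202.] [0.526 0.281]
charger top 0.85 [212. 178.] [0.526 0.271]
```

Request:
{"api": "servo_tool", "payload": {"commands": [[[-0.003,-0.0013,0.02],[0,0,0],0.07],[[-0.003,-0.0013,0.02],[0,0,0],0.065],[[-0.003,-0.0012,0.02],[0,0,0],0.06],[[-0.002,-0.0012,0.02],[0,0,0],0.06],[[0,0,0.01],[0,0,0],0.06],[[0,0,0],[0,0,0],0.06]]}}

```text
time: 19.23
tool_pos: [0.5269, 0.2452, 0.1283]
tool_rot: [0.675, 0.599, -0.308, 0.301]
ft_force: [0.2, -0.7, -0.3]
finger_gap: 0.0602
finger_force: 0.0
```

```bash
python3 l.py w8.png
```

```text
[0.5269 0.2452 0.1283] [ 0.638  0.951  0.604  1.901 -0.631  2.556]
[[0.092, 0.994, -0.055], [0.624, -0.101, -0.775], [-0.776, 0.037, -0.629]]
light_grip scene 0.88 [384. 171.] [0.518 0.246]
light_grip top 0.71 [210. 171.] [0.527 0.254]
charger_mouth wrist 0.72 [308. 130.] [0.525 0.27 ]
charger_mouth wrist 0.26 [306.  26.] [0.533 0.34 ]
charger_mouth scene 0.87 [386. 183.] [0.518 0.262]
charger_mouth top 0.97 [208. 172.] [0.534 0.268]
light_tip wrist 0.55 [313. 334.] [0.514 0.179]
light_tip scene 0.81 [373. 156.] [0.508 0.197]
light_tip top 0.64 [234. 175.] [0.51  0.183]
charger wrist 0.57 [307.  26.] [0.527 0.277]
charger scene 0.95 [389. 203.] [0.528 0.276]
charger top 0.69 [214. 177.] [0.529 0.267]
```

View pics/w8.png

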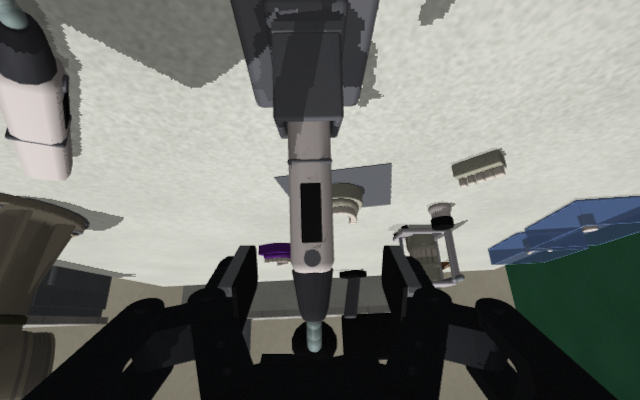

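Wrist view: the wand runs from the socket mouth (308,130) to its collar (313,320), between the fingers at (240,285) and (398,285), slightly left of centre. I'll compute the residual offset.

```bash
python3 - <<'E'
from h import *
w=manip.get_image('wrist');st=manip.get_state();M=R.from_quat(st['tool_rot']).as_matrix();t=np.array(st['tool_pos'])
g=t-.019*M[:,2]
print('grasp',g.round(4),proj(w,[g,t]).round())
for m in([.524,.270,.074],):
    m=np.array(m);u=np.array([np.cos(np.radians(-96)),np.sin(np.radians(-96)),0])
    a=.309*u+np.array([0,0,.951]);x=.951*u-np.array([0,0,.309])
    F=m-.048*a
    P=[m,m+.052*a,m+.082*a,m+.108*a,F+.18*a+.0425*x]
    print(np.array(P).round(3),proj(w,P).round(),(M.T@(P[1]-g)).round(4))
for q in((308,125),(312,235),(312,268),(314,320)):
    # intersect ray with light mid-plane through tool z depth of grasp
    c,d=ray(w,q); n=np.cross(a,[-u[1],u[0],0])
    X=c+d*(n@(m-c))/(n@d);print(q,X.round(4),'toolframe rel grasp',(M.T@(X-g)).round(4),'along',((X-m)@a).round(3))
E
```

```text
grasp [0.5278 0.2604 0.1404] [[319. 245.]
 [319. 231.]]
[[0.524 0.27  0.074]
 [0.522 0.254 0.123]
 [0.521 0.245 0.152]
 [0.521 0.237 0.177]
 [0.516 0.189 0.186]] [[307. 130.]
 [310. 219.]
 [312. 272.]
 [313. 319.]
 [315. 335.]] [ 0.0087 -0.0055  0.0159]
(308, 125) [0.5248 0.2709 0.0711] toolframe rel grasp [ 0.0601 -0.0066  0.0356] along -0.003
(312, 235) [0.523  0.2511 0.1321] toolframe rel grasp [ 0.0002 -0.0042  0.0126] along 0.061
(312, 268) [0.5217 0.2455 0.1499] toolframe rel grasp [-0.0173 -0.0042  0.0059] along 0.08
(314, 320) [0.5209 0.2365 0.1774] toolframe rel grasp [-0.0443 -0.0031 -0.0045] along 0.109
```

Request:
{"api": "servo_tool", "payload": {"commands": [[[0.004,-0.003,0.008],[0,0,0],0.06],[[0.004,-0.0025,0.008],[0,0,0],0.05],[[0,0,0],[0,0,0],0.035],[[0,0,0],[0,0,0],0.03],[[0,0,0],[0,0,0],0.028],[[0,0,0],[0,0,0],0.026]]}}

```text
time: 20.78
tool_pos: [0.5214, 0.2389, 0.1121]
tool_rot: [0.675, 0.599, -0.308, 0.301]
ft_force: [0.2, 0.7, -0.1]
finger_gap: 0.0263
finger_force: 0.1
```

Request:
{"api": "servo_tool", "payload": {"commands": [[[0,0,0],[0,0,0],0.024],[[0,0,0],[0,0,0],0.022],[[0,0,0],[0,0,0],0.015],[[0,0,0],[0,0,0],0.01]]}}

```text
time: 21.28
tool_pos: [0.5212, 0.2388, 0.1123]
tool_rot: [0.675, 0.599, -0.308, 0.301]
ft_force: [-0.2, 0.8, 3.9]
finger_gap: 0.0174
finger_force: 58.6
```

```bash
python3 - <<'E'
from h import *
st=manip.get_state();M=R.from_quat(st['tool_rot']).as_matrix()
print(np.array(st['tool_pos']).round(4),M.round(3).tolist(),np.round(st['ft_force'],1),np.round(st['moment'],2),st['finger_gap'],np.round(st['joint_pos'],2))
u=np.array([np.cos(np.radians(-96)),np.sin(np.radians(-96)),0]);a=.309*u+np.array([0,0,.951])
print('axis in tool',(M.T@a).round(3))
E
```

```text
[0.5212 0.2388 0.1123] [[0.092, 0.994, -0.054], [0.624, -0.1, -0.775], [-0.776, 0.037, -0.629]] [-0.2  0.8  3.9] [ 0.25  0.07 -0.03] 0.017368579826571133 [ 0.64  0.94  0.54  1.85 -0.63  2.55]
axis in tool [-0.933  0.034 -0.359]
```

Request:
{"api": "servo_tool", "payload": {"commands": [[[-0.0047,0.0002,-0.0018],[0,0,0],0.01],[[-0.0093,0.0003,-0.0036],[0,0,0],0.01],[[-0.0093,0.0003,-0.0036],[0,0,0],0.01],[[0,0,0],[0,0,0],0.01]]}}

```text
time: 21.78
tool_pos: [0.5207, 0.2311, 0.1369]
tool_rot: [0.675, 0.599, -0.307, 0.301]
ft_force: [-0.3, -0.1, -1.3]
finger_gap: 0.0171
finger_force: 58.6
```

```bash
python3 l.py w9.png
```

```text
[0.5207 0.2311 0.1369] [ 0.627  0.906  0.538  1.871 -0.638  2.546]
[[0.094, 0.994, -0.054], [0.625, -0.101, -0.774], [-0.775, 0.039, -0.63]]
light_grip scene 0.98 [381. 166.] [0.493 0.274]
light_grip top 0.78 [214. 173.] [0.524 0.245]
charger_mouth wrist 0.94 [317. 103.] [0.526 0.268]
charger_mouth top 0.93 [209. 173.] [0.529 0.267]
charger_mouth top 0.61 [212. 170.] [0.538 0.259]
light_tip scene 0.66 [371. 148.] [0.476 0.241]
light_tip top 0.66 [238. 173.] [0.513 0.175]
charger scene 0.62 [390. 205.] [0.534 0.269]
charger top 0.85 [211. 178.] [0.528 0.276]
```

The light follows the fingers, with 1.3–1.5 N of weight on the wrist. Drawing on.

Request:
{"api": "servo_tool", "payload": {"commands": [[[-0.013,0.0005,-0.005],[0,0,0],0.01],[[-0.013,0.0005,-0.005],[0,0,0],0.01],[[-0.014,0.0005,-0.0054],[0,0,0],0.01],[[-0.014,0.0005,-0.0054],[0,0,0],0.01],[[-0.014,0.0005,-0.0054],[0,0,0],0.01],[[-0.014,0.0005,-0.0054],[0,0,0],0.01],[[0,0,0],[0,0,0],0.01]]}}

```text
time: 23.4
tool_pos: [0.5178, 0.2041, 0.2209]
tool_rot: [0.676, 0.599, -0.307, 0.301]
ft_force: [-0.2, -0.6, -1.7]
finger_gap: 0.0165
finger_force: 58.6
```

```bash
cat > t.py <<'E'
from h import *
st=manip.get_state();M=R.from_quat(st['tool_rot']).as_matrix();t=np.array(st['tool_pos']);print(t.round(4),M.round(3).tolist(),np.round(st['joint_pos'],2),st['finger_gap'])
W=[manip.get_image(n) for n in('scene','top','wrist')]
G=t-.019*M[:,2]
# assumed light frame from grasp
u=None
a=M@np.array([-.936,0.0,-.352]);a/=np.linalg.norm(a);y=M[:,1]-a*(M[:,1]@a);y/=np.linalg.norm(y)
x=np.cross(y,a)
if x@M[:,2]<0:x=-x
tip=G+.08*a+.0425*x
print('x',x.round(3),'a',a.round(3),'tip model',tip.round(4),'G',G.round(4))
for k,X in(('light_tip',tip),('light_grip',G)):
    for n,p in zip(('scene','top','wrist'),W):
        print(k,n,'pred',proj(p,[X]).round(),[( (np.array(r['point'])*[640,400]).round(),round(r['p'],2)) for r in manip.spot_point(p,k)[:3]])
for n,p in zip(('scene','wrist','top'),(W[0],W[2],W[1])):
    for k,z in(('model',0),('model_front',.042)):
        for r in manip.spot_point(p,k)[:3]:
            X=onz(p,np.array(r['point'])*[640,400],z)
            if np.linalg.norm(X[:2]-[.535,0])<.07: print(n,k,round(r['p'],2),X.round(3))
E
python3 t.py
```

```text
[0.5178 0.2041 0.2209] [[0.094, 0.994, -0.054], [0.625, -0.101, -0.774], [-0.775, 0.039, -0.631]] [ 0.6   0.82  0.57  1.98 -0.66  2.52] 0.01648681368304098
x [-0.083 -0.945 -0.317] a [-0.069 -0.312  0.947] tip model [0.5098 0.1537 0.2952] G [0.5189 0.2188 0.2328]
light_tip scene pred [[367. 124.]] [(array([364., 123.]), 0.97), (array([358., 171.]), 0.84)]
light_tip top pred [[240. 167.]] [(array([241., 169.]), 0.87), (array([167., 243.]), 0.86)]
light_tip wrist pred [[320. 365.]] [(array([320., 355.]), 0.68)]
light_grip scene pred [[382. 139.]] [(array([333., 185.]), 0.64), (array([380., 141.]), 0.63)]
light_grip top pred [[216. 168.]] [(array([212., 254.]), 0.6), (array([218., 169.]), 0.52)]
light_grip wrist pred [[320. 248.]] [(array([321., 243.]), 0.86)]
scene model 0.86 [ 0.531 -0.022  0.   ]
scene model_front 0.84 [0.526 0.019 0.042]
scene model_front 0.36 [ 0.563 -0.056  0.042]
wrist model 0.76 [ 0.532 -0.008  0.   ]
wrist model_front 0.78 [0.539 0.019 0.042]
top model 0.72 [ 0.531 -0.01   0.   ]
top model_front 0.77 [0.539 0.013 0.042]
```

Request:
{"api": "servo_tool", "payload": {"commands": [[[0,0,0],[0,9,0],0.01],[[0,0,0],[0,9,0],0.01],[[0,0,0],[0,9,0],0.01],[[0,0,0],[0,9,0],0.01],[[0,0,0],[0,9,0],0.01],[[0,0,0],[0,9,0],0.01],[[0,0,0],[0,9,0],0.01],[[0,0,0],[0,8.5,0],0.01]]}}

```text
time: 25.15
tool_pos: [0.5174, 0.2039, 0.2206]
tool_rot: [0.727, 0.662, 0.147, -0.106]
ft_force: [0.2, -0.1, -0.2]
finger_gap: 0.0101
finger_force: 0.0
```

```bash
python3 t.py
```

```text
[0.5174 0.2039 0.2206] [[0.08, 0.994, 0.073], [0.932, -0.101, 0.349], [0.355, 0.04, -0.934]] [ 0.02  0.15 -0.17  1.17  0.36  1.69] 0.010098619628829747
x [ 0.04  -0.001 -0.999] a [-0.101 -0.995 -0.003] tip model [0.5097 0.1176 0.1957] G [0.516  0.1972 0.2384]
light_tip scene pred [[359. 164.]] [(array([358., 168.]), 0.58)]
light_tip top pred [[261. 175.]] [(array([167., 242.]), 0.75)]
light_tip wrist pred [[321. 359.]] [(array([158.,  91.]), 0.72)]
light_grip scene pred [[377. 139.]] [(array([333., 182.]), 0.85), (array([378., 159.]), 0.84)]
light_grip top pred [[225. 169.]] [(array([214., 255.]), 0.61)]
light_grip wrist pred [[320. 240.]] [(array([348., 243.]), 0.79), (array([147., 187.]), 0.73)]
scene model 0.62 [ 0.535 -0.02   0.   ]
scene model_front 0.89 [0.53  0.019 0.042]
top model 0.81 [ 0.533 -0.007  0.   ]
top model_front 0.84 [0.531 0.016 0.042]
```

The light slipped out of the fingers (gap 10 mm, no force). I'll find it by masks.

```bash
cat > f.py <<'E'
from h import *
for n in('scene','top','wrist'):
    p=manip.get_image(n)
    for k in('light','charger'):
        for r in manip.masks_of(p,k)[:4]:
            c=max(cv2.findContours(r['mask'].astype(np.uint8),0,1)[0],key=cv2.contourArea)
            (cx,cy),(w,h),an=cv2.minAreaRect(c)
            print(n,k,round(r['p'],2),int(r['mask'].sum()),'c',round(cx),round(cy),'wh',round(w),round(h),'an',round(an),onz(p,(cx,cy),.015).round(3)[:2])
    for k in('light_tip','light_grip','light'):
        print(n,k,[((np.array(r['point'])*[640,400]).round().tolist(),round(r['p'],2),onz(p,np.array(r['point'])*[640,400],.015).round(3)[:2].tolist()) for r in manip.spot_point(p,k)])
E
python3 f.py
```

```text
scene light 0.76 750 c 329 182 wh 14 74 an 78 [0.31 0.26]
scene light 0.62 486 c 381 209 wh 11 56 an 10 [0.534 0.213]
scene charger 0.83 452 c 398 196 wh 19 34 an 2 [0.541 0.306]
scene light_tip [([372.0, 227.0], 0.79, [0.562, 0.113]), ([356.0, 168.0], 0.68, [0.331, 0.398])]
scene light_grip [([332.0, 183.0], 0.95, [0.322, 0.263]), ([378.0, 212.0], 0.78, [0.534, 0.195]), ([385.0, 183.0], 0.27, [0.465, 0.36])]
scene light [([290.0, 184.0], 0.96, [0.215, 0.175]), ([386.0, 178.0], 0.87, [0.451, 0.392])]
top light 0.69 332 c 188 240 wh 38 17 an 17 [0.356 0.327]
top charger 0.6 2161 c 313 178 wh 53 53 an 86 [ 0.53  -0.009]
top charger 0.57 610 c 201 178 wh 31 22 an 90 [0.526 0.3  ]
top light_tip [([169.0, 244.0], 0.52, [0.342, 0.379])]
top light_grip [([211.0, 256.0], 0.61, [0.312, 0.263])]
top light []
wrist light 0.88 2216 c 339 228 wh 124 26 an 62 [0.549 0.194]
wrist light 0.58 7137 c 138 196 wh 58 226 an 27 [0.311 0.257]
wrist light_tip [([158.0, 94.0], 0.71, [0.344, 0.38])]
wrist light_grip [([142.0, 193.0], 0.82, [0.316, 0.261]), ([351.0, 245.0], 0.76, [0.561, 0.172])]
wrist light [([315.0, 178.0], 0.89, [0.526, 0.259]), ([77.0, 288.0], 0.66, [0.233, 0.155])]
```

Request:
{"api": "servo_tool", "payload": {"commands": [[[0,0,-0.03],[0,-7,0],0.06],[[0,0,-0.03],[0,-7,0],0.085],[[0,0,0],[0,-6,0],0.085],[[0,0,0],[0,0,0],0.085]]}}

```text
time: 27.3
tool_pos: [0.5138, 0.1887, 0.2767]
tool_rot: [0.741, 0.672, 0.016, 0.011]
ft_force: [0.1, 0.2, -1.3]
finger_gap: 0.0809
finger_force: 0.0
```

```bash
python3 f.py; python3 - <<'E'
from h import *
p=manip.get_image('wrist');st=manip.get_state();print(st['time'],R.from_quat(st['tool_rot']).as_matrix().round(3).tolist(),np.array(st['tool_pos']).round(3))
for r in manip.masks_of(p,'light')[:2]:
    m=r['mask'];ys,xs=np.nonzero(m)
    if xs.mean()<230: continue
    for row in range(ys.min(),ys.max()+1,4):
        q=np.nonzero(m[row])[0]
        if len(q): print(row,q.min(),q.max(),p['img'][row,q[len(q)//2]].tolist())
E
```

```text
scene light 0.95 515 c 382 209 wh 12 58 an 11 [0.535 0.214]
scene light 0.7 708 c 328 182 wh 13 74 an 79 [0.308 0.26 ]
scene charger 0.59 561 c 398 196 wh 35 21 an 90 [0.54  0.305]
scene light_tip [([373.0, 229.0], 0.71, [0.567, 0.108]), ([356.0, 171.0], 0.63, [0.339, 0.382])]
scene light_grip [([330.0, 186.0], 0.96, [0.329, 0.239]), ([381.0, 213.0], 0.79, [0.545, 0.194])]
scene light [([292.0, 186.0], 0.96, [0.224, 0.17]), ([386.0, 179.0], 0.74, [0.456, 0.384])]
top light 0.57 445 c 252 166 wh 11 56 an 74 [0.562 0.162]
top light 0.43 62 c 250 279 wh 13 6 an 79 [0.253 0.157]
top light_tip [([281.0, 157.0], 0.88, [0.587, 0.081])]
top light_grip [([246.0, 163.0], 0.89, [0.568, 0.177])]
top light [([213.0, 176.0], 0.86, [0.531, 0.267]), ([248.0, 289.0], 0.37, [0.226, 0.162])]
wrist light 0.97 2535 c 342 160 wh 131 26 an 62 [0.554 0.176]
wrist light 0.96 5914 c 155 109 wh 57 205 an 16 [0.32 0.27]
wrist charger 0.97 5211 c 315 90 wh 95 66 an 90 [0.527 0.271]
wrist light_tip [([153.0, 11.0], 0.67, [0.344, 0.38]), ([315.0, 88.0], 0.64, [0.527, 0.274]), ([368.0, 219.0], 0.58, [0.586, 0.086])
[... 369 characters left out ...]
67, 160, 157]
121 307 333 [158, 151, 147]
125 309 335 [156, 149, 146]
129 312 337 [160, 152, 149]
133 315 339 [185, 176, 173]
137 317 342 [185, 176, 174]
141 320 344 [168, 160, 157]
145 322 346 [112, 106, 103]
149 324 348 [110, 104, 102]
153 327 350 [111, 104, 103]
157 328 353 [110, 104, 103]
161 332 355 [111, 105, 104]
165 334 357 [111, 105, 103]
169 336 358 [110, 104, 103]
173 339 359 [110, 104, 101]
177 341 361 [108, 103, 101]
181 344 361 [109, 103, 101]
185 348 362 [25, 25, 27]
189 352 362 [24, 25, 27]
193 357 363 [128, 142, 139]
197 359 365 [133, 141, 139]
201 360 366 [141, 152, 149]
205 361 367 [103, 110, 108]
209 358 373 [12, 11, 12]
213 357 374 [98, 111, 110]
217 361 369 [86, 96, 96]
```

```bash
cat > g.py <<'E'
from h import *
from scipy.optimize import least_squares
P={n:manip.get_image(n) for n in('wrist','scene','top')}
near={'wrist':[(316,106),(347,161),(368,219)],'scene':[(386,180),(381,213),(373,229)],'top':[(213,176),(246,163),(281,157)]}
import json,sys
obs=[]
for n,p in P.items():
    for i,k in enumerate(('light','light_grip','light_tip')):
        L=[np.array(r['point'])*[640,400] for r in manip.spot_point(p,k)]
        L=[q for q in L if np.linalg.norm(q-near[n][i])<12]
        if L: obs.append((n,i,L[0]));print(n,k,L[0].round())
for i in range(3):
    o=[(P[n],q) for n,j,q in obs if j==i]
    if len(o)>1: print(i,tri(o).round(4))
pts=np.array([[0,0,0],[0,0,.1],[.0425,0,.18]])
def res(v):
    X=R.from_rotvec(v[3:]).apply(pts)+v[:3]
    return np.concatenate([(proj(P[n],[X[j]])[0]-q)/(2 if n=='wrist' else 1) for n,j,q in obs])
best=None
for th in np.arange(0,360,45):
    z=np.array([.37,-.9,-.2]);z/=np.linalg.norm(z)
    y=np.cross(z,[1,0,0]);y/=np.linalg.norm(y);x=np.cross(y,z)
    M=np.stack([x,y,z],1)@R.from_euler('z',th,degrees=True).as_matrix()
    s=least_squares(res,np.r_[.525,.26,.06,R.from_matrix(M).as_rotvec()],loss='soft_l1',x_scale=[.01]*3+[.2]*3)
    print(th,round(s.cost,2),s.x[:3].round(3),R.from_rotvec(s.x[3:]).as_matrix().round(2).T.tolist())
E
python3 g.py
```

```text
wrist light [317. 110.]
wrist light_grip [345. 164.]
wrist light_tip [367. 216.]
scene light [387. 178.]
scene light_grip [381. 213.]
scene light_tip [373. 229.]
top light [216. 175.]
top light_grip [247. 162.]
top light_tip [280. 157.]
0 [0.5247 0.248  0.0997]
1 [0.5606 0.1728 0.0306]
2 [0.5816 0.0888 0.0286]
0 13.89 [0.524 0.249 0.095] [[-0.04, -0.61, 0.79], [-0.94, -0.24, -0.23], [0.33, -0.76, -0.57]]
45 13.89 [0.524 0.249 0.095] [[-0.04, -0.61, 0.79], [-0.94, -0.24, -0.23], [0.33, -0.76, -0.57]]
90 13.89 [0.524 0.249 0.095] [[-0.04, -0.61, 0.79], [-0.94, -0.24, -0.23], [0.33, -0.76, -0.57]]
135 13.89 [0.524 0.249 0.095] [[-0.04, -0.61, 0.79], [-0.94, -0.24, -0.23], [0.33, -0.76, -0.57]]
180 13.89 [0.524 0.249 0.095] [[-0.04, -0.61, 0.79], [-0.94, -0.24, -0.23], [0.33, -0.76, -0.57]]
225 35.18 [0.523 0.251 0.095] [[-0.21, 0.1, -0.97], [0.91, 0.39, -0.15], [0.37, -0.91, -0.17]]
270 35.18 [0.523 0.251 0.095] [[-0.21, 0.1, -0.97], [0.91, 0.39, -0.15], [0.37, -0.91, -0.17]]
315 35.18 [0.523 0.251 0.095] [[-0.21, 0.1, -0.97], [0.91, 0.39, -0.15], [0.37, -0.91, -0.17]]
```

```bash
cat > fit.py <<'E'
from h import *
from scipy.optimize import least_squares
P={n:manip.get_image(n) for n in('wrist','scene','top')}
pts={'f':[0,0,0],'g':[0,0,.1],'t':[.0425,0,.18],'c':[0,0,.13],'m':[0,0,.06]}
obs=[('wrist','g',(346,162.5)),('wrist','t',(367.5,217.5)),('wrist','c',(353,183)),('scene','f',(386.5,178.5)),('scene','g',(380,213)),('scene','t',(373,228.5)),('top','f',(214.5,175.5)),('top','g',(246.5,162.5)),('top','t',(280.5,157))]
# foot end from wrist: mask end row ~104 is upper rim
obs+= [('wrist','f',(316,110))]
def res(v):
    Rm=R.from_rotvec(v[3:])
    o=[(proj(P[n],[Rm.apply(pts[k])+v[:3]])[0]-q)/(2.5 if n=='wrist' else 1.5) for n,k,q in obs]
    low=min((Rm.apply([[s*.013,t*.011,.156] for s in(-1,1) for t in(-1,1)])+v[:3])[:,2])
    return np.r_[np.concatenate(o),low/.003]
M0=np.array([[-0.04,-0.61,0.79],[-0.94,-0.24,-0.23],[0.33,-0.76,-0.57]]).T
s=least_squares(res,np.r_[.524,.249,.095,R.from_matrix(M0).as_rotvec()],loss='soft_l1',x_scale=[.01]*3+[.2]*3)
L=R.from_rotvec(s.x[3:]).as_matrix();F=s.x[:3]
print(s.cost,F.round(4),L.T.round(3).tolist(),res(s.x).round(1))
np.save('L.npy',np.c_[L,F])
st=manip.get_state();M=R.from_quat(st['tool_rot']).as_matrix();t=np.array(st['tool_pos'])
T=np.stack([-L[:,0],-L[:,1],L[:,2]],1)
e=R.from_matrix(M.T@T)
print('rotvec',np.degrees(e.as_rotvec()).round(1),'pre',(F-.06*L[:,2]).round(4),'d tool',(M.T@(F-.06*L[:,2]-t)).round(4),'grasp tcp',(F+.04*L[:,2]).round(4))
c=-cv2.Rodrigues(np.array(P['wrist']['rvec'],float))[0].T@np.array(P['wrist']['tvec'],float).ravel()
print('cam in tool',(M.T@(c-t)).round(3), 'joints',np.round(st['joint_pos'],2))
E
python3 fit.py
```

```text
8.192909953055064 [0.5234 0.2498 0.0947] [[-0.03, -0.573, 0.819], [-0.943, -0.257, -0.214], [0.333, -0.778, -0.533]] [ 0.1  1.9  0.3  2.8  0.1 -0.9 -0.6  0.6  0.9 -2.3  0.4  0.4 -0.6 -0.7
  0.1  2.2 -1.   0.5 -0.1  0.  -0.5]
rotvec [-19.5 -54.  -14.1] pre [0.5035 0.2965 0.1267] d tool [ 0.1066 -0.0267  0.15  ] grasp tcp [0.5367 0.2187 0.0734]
cam in tool [ 0.076  0.    -0.175] joints [ 0.2   0.21  0.1   1.42 -0.    1.87]
```

Request:
{"api": "servo_tool", "payload": {"commands": [[[0.043,-0.0127,0.006],[0,0,0],0.085],[[0.043,-0.0127,0.006],[-3.25,-9,-2.35],0.07],[[0.043,-0.0127,0.006],[-3.25,-9,-2.35],0.06],[[0,0,0],[-3.25,-9,-2.35],0.06],[[0,0,0],[-3.25,-9,-2.35],0.06],[[0,0,0],[-3.25,-9,-2.35],0.06],[[0,0,0],[-3.25,-9,-2.35],0.06]]}}

```text
time: 29.92
tool_pos: [0.4885, 0.3185, 0.2514]
tool_rot: [0.57, 0.663, -0.212, 0.436]
ft_force: [-0.2, -1.2, -0.4]
finger_gap: 0.0601
finger_force: 0.0
```

```bash
cat > d.py <<'E'
from h import *
A=np.load('L.npy');L=A[:,:3];F=A[:,3]
st=manip.get_state();M=R.from_quat(st['tool_rot']).as_matrix();t=np.array(st['tool_pos'])
T=np.stack([-L[:,0],-L[:,1],L[:,2]],1)
print(np.round(t,4),'j',np.round(st['joint_pos'],2),'tz',M[:,2].round(2))
print('rotvec',np.degrees(R.from_matrix(M.T@T).as_rotvec()).round(1))
for d in(-.06,-.03,.02,.04): print(d,(M.T@(F+d*L[:,2]-t)).round(4))
E
python3 d.py
```

```text
[0.4885 0.3185 0.2514] j [ 0.88  0.77  0.47  1.9  -0.86  2.59] tz [ 0.34 -0.78 -0.53]
rotvec [ 0.2  0.2 -0. ]
-0.06 [ 0.0902 -0.0186  0.0883]
-0.03 [ 0.0903 -0.0187  0.1183]
0.02 [ 0.0905 -0.0189  0.1683]
0.04 [ 0.0905 -0.019   0.1883]
```

Request:
{"api": "servo_tool", "payload": {"commands": [[[0.03,-0.006,0.025],[0,0,0],0.06],[[0.03,-0.006,0.025],[0,0,0],0.06],[[0.03,-0.0066,0.025],[0,0,0],0.06],[[0,0,0],[0,0,0],0.06]]}}

```text
time: 30.42
tool_pos: [0.4974, 0.3045, 0.1305]
tool_rot: [0.571, 0.663, -0.215, 0.434]
ft_force: [-0.5, -0.6, 0.9]
finger_gap: 0.0598
finger_force: 0.0
```

```bash
python3 d.py; python3 - <<'E'
from h import *
A=np.load('L.npy');L=A[:,:3];F=A[:,3]
w=manip.get_image('wrist')
q=lambda v:F+L@np.array(v)
for n,v in dict(foot=[0,0,0],fyp=[0,.012,0],fyn=[0,-.012,0],fxn=[-.014,0,0],g=[0,0,.1],c=[0,0,.13],tip=[.0425,0,.18],mouth=None).items():
    print(n,proj(w,[q(v) if v else (.524,.27,.074)]).round())
for k in('light','light_grip','light_tip','charger_mouth'):
    print(k,[((np.array(r['point'])*[640,400]).round().tolist(),round(r['p'],2)) for r in manip.spot_point(w,k)])
for r in manip.masks_of(w,'light'):
    m=r['mask'];ys,xs=np.nonzero(m);print('mask',round(r['p'],2),len(xs),xs.min(),xs.max(),ys.min(),ys.max())
    if abs(xs.mean()-320)<60:
        for row in range(ys.min(),ys.max()+1,8):
            h=np.nonzero(m[row])[0]; print(row,h.min(),h.max(),len(h),w['img'][row,h[len(h)//2]].tolist())
save(w['img'],'w10.png')
E
```

```text
[0.4974 0.3045 0.1305] j [ 0.85  0.82  0.28  1.64 -0.87  2.56] tz [ 0.33 -0.78 -0.53]
rotvec [-0.2  0.1  0.2]
-0.06 [-0.0013  0.0029  0.0103]
-0.03 [-0.0012  0.0029  0.0403]
0.02 [-0.0011  0.0031  0.0903]
0.04 [-0.001   0.0032  0.1103]
foot [[323. 197.]]
fyp [[308. 197.]]
fyn [[338. 197.]]
fxn [[323. 180.]]
g [[322. 169.]]
c [[322. 164.]]
tip [[322. 187.]]
mouth [[325. 163.]]
light [([319.0, 190.0], 0.82)]
light_grip [([7.0, 116.0], 0.61)]
light_tip []
charger_mouth [([329.0, 166.0], 0.68), ([271.0, 190.0], 0.22)]
mask 0.87 960 304 333 166 200
166 315 331 17 [87, 82, 79]
174 305 333 29 [139, 132, 129]
182 304 333 30 [192, 183, 180]
190 304 332 29 [206, 197, 194]
198 307 329 23 [233, 228, 226]
mask 0.64 8609 0 71 0 187
```

Numbers from the wrist mask: the foot face centre is at (318,184), not the predicted (323,197). I correct by about 10 mm down and 3° and approach halfway.

Request:
{"api": "servo_tool", "payload": {"commands": [[[0.0117,-0.0034,0],[-2.2,-2.2,0],0.06],[[0,0,0.015],[0,0,0],0.06],[[0,0,0.015],[0,0,0],0.06],[[0,0,0],[0,0,0],0.06]]}}

```text
time: 31.22
tool_pos: [0.5067, 0.2877, 0.109]
tool_rot: [0.56, 0.658, -0.21, 0.457]
ft_force: [-0.4, 0.1, 0.1]
finger_gap: 0.06
finger_force: 0.0
```

```bash
cat > e.py <<'E'
from h import *
w=manip.get_image('wrist');st=manip.get_state();M=R.from_quat(st['tool_rot']).as_matrix();t=np.array(st['tool_pos'])
print(t.round(4),M[:,2].round(3),np.round(st['ft_force'],1))
for z in(0,.02,.03,.04,.05,.06): print(z,proj(w,[t+z*M[:,2]-.0*M[:,0]]).round()[0],'px/mm',((proj(w,[t+z*M[:,2]+.01*M[:,1]])-proj(w,[t+z*M[:,2]]))[0,0]/10).round(2))
for r in manip.masks_of(w,'light'):
    m=r['mask'];ys,xs=np.nonzero(m);print('mask',round(r['p'],2),len(xs),xs.min(),xs.max(),ys.min(),ys.max())
    if abs(xs.mean()-320)<60:
        for row in range(ys.min(),ys.max()+1,4):
            h=np.nonzero(m[row])[0]; print(row,h.min(),h.max(),len(h),w['img'][row,h[len(h)//2]].tolist())
E
python3 e.py
```

```text
[0.5067 0.2881 0.1093] [ 0.367 -0.789 -0.493] [-0.5 -0.1 -0.7]
0 [320. 231.] px/mm 1.69
0.02 [320. 219.] px/mm 1.54
0.03 [320. 213.] px/mm 1.47
0.04 [320. 208.] px/mm 1.41
0.05 [320. 204.] px/mm 1.35
0.06 [320. 200.] px/mm 1.3
mask 0.86 1079 300 332 183 219
183 316 329 14 [93, 88, 87]
187 302 330 29 [104, 98, 96]
191 301 331 31 [132, 126, 123]
195 301 332 32 [176, 169, 165]
199 301 331 31 [195, 188, 185]
203 301 331 31 [204, 195, 192]
207 300 331 32 [212, 203, 200]
211 300 330 31 [221, 213, 210]
215 301 328 28 [228, 222, 219]
219 307 322 16 [233, 228, 226]
mask 0.56 1501 0 19 49 155
```

Request:
{"api": "servo_tool", "payload": {"commands": [[[0,-0.003,0.01],[0,0,0],0.06],[[0,0,0.015],[0,0,0],0.06],[[0,0,0.015],[0,0,0],0.06],[[0,0,0],[0,0,0],0.06]]}}

```text
time: 31.82
tool_pos: [0.5182, 0.2545, 0.0875]
tool_rot: [0.559, 0.658, -0.211, 0.457]
ft_force: [-0.6, -0.2, 0.3]
finger_gap: 0.0598
finger_force: 0.0
```

```bash
python3 e.py
```

```text
[0.5183 0.2552 0.0879] [ 0.367 -0.789 -0.493] [ 0.6  0.2 -0.3]
0 [320. 231.] px/mm 1.69
0.02 [320. 219.] px/mm 1.54
0.03 [320. 213.] px/mm 1.47
0.04 [320. 208.] px/mm 1.41
0.05 [320. 204.] px/mm 1.35
0.06 [320. 200.] px/mm 1.3
mask 0.68 1487 302 341 204 245
204 333 338 6 [98, 94, 93]
208 303 339 37 [113, 107, 105]
212 302 340 39 [144, 137, 134]
216 302 341 40 [180, 172, 169]
220 302 341 40 [200, 192, 189]
224 302 341 40 [207, 199, 196]
228 302 340 39 [215, 207, 204]
232 302 339 38 [222, 215, 211]
236 303 338 36 [228, 221, 218]
240 304 336 33 [235, 230, 229]
244 310 331 22 [238, 233, 231]
mask 0.63 1692 230 286 196 238
```

Request:
{"api": "servo_tool", "payload": {"commands": [[[0,0,0.014],[0,0,0],0.06],[[0,0,0.014],[0,0,0],0.06],[[0,0,0.013],[0,0,0],0.055],[[0,0,0.011],[0,0,0],0.05],[[0,0,0],[0,0,0],0.045]]}}

```text
time: 32.55
tool_pos: [0.5375, 0.2142, 0.0621]
tool_rot: [0.559, 0.659, -0.211, 0.457]
ft_force: [-1.1, 0.1, 0.9]
finger_gap: 0.0449
finger_force: 0.0
```

Request:
{"api": "servo_tool", "payload": {"commands": [[[0,0,0],[0,0,0],0.035],[[0,0,0],[0,0,0],0.028],[[0,0,0],[0,0,0],0.02],[[0,0,0],[0,0,0],0.01],[[0,0,0],[0,0,0],0.0]]}}

```text
time: 33.17
tool_pos: [0.5376, 0.2148, 0.0623]
tool_rot: [0.559, 0.659, -0.21, 0.458]
ft_force: [0.0, 0.7, -0.7]
finger_gap: 0.0224
finger_force: 59.8
```

Firm grip now at 22.4 mm and 60 N. Lifting straight up.

Request:
{"api": "servo_tool", "payload": {"commands": [[[-0.0125,0.003,-0.0075],[0,0,0],0],[[-0.025,0.006,-0.015],[0,0,0],0],[[-0.025,0.006,-0.015],[0,0,0],0],[[-0.025,0.006,-0.015],[0,0,0],0],[[-0.025,0.006,-0.015],[0,0,0],0],[[-0.025,0.006,-0.015],[0,0,0],0],[[0,0,0],[0,0,0],0]]}}

```text
time: 34.05
tool_pos: [0.5325, 0.2149, 0.2288]
tool_rot: [0.56, 0.658, -0.208, 0.458]
ft_force: [0.3, 0.4, -1.3]
finger_gap: 0.0224
finger_force: 59.6
```

```bash
cat > u.py <<'E'
from h import *
# light pose from grasp: foot 20mm behind grasp pt along tool z
st=manip.get_state();M=R.from_quat(st['tool_rot']).as_matrix();t=np.array(st['tool_pos'])
print(st['time'],t.round(4),M.round(3).tolist(),'j',np.round(st['joint_pos'],2),st['finger_gap'],np.round(st['ft_force'],1))
F=t-.039*M[:,2];q=lambda v:F-M[:,0]*v[0]-M[:,1]*v[1]+M[:,2]*v[2]
tip=q([.0425,0,.18]);print('foot',F.round(3),'tip',tip.round(4),'xl',(-M[:,0]).round(2))
for n in('scene','top','wrist'):
    p=manip.get_image(n)
    for k,v in(('light',[0,0,0]),('light_grip',[0,0,.1]),('light_tip',[.0425,0,.18])):
        e=proj(p,[q(v)])[0]
        print(n,k,e.round(),[((np.array(r['point'])*[640,400]).round().tolist(),round(r['p'],2)) for r in manip.spot_point(p,k) if np.linalg.norm(np.array(r['point'])*[640,400]-e)<40])
E
python3 u.py
```

```text
34.05 [0.5325 0.2149 0.2288] [[0.047, 0.928, 0.369], [0.546, 0.286, -0.787], [-0.836, 0.238, -0.494]] j [ 0.73  0.61  0.14  1.57 -0.98  2.4 ] 0.022418962933775963 [ 0.3  0.4 -1.3]
foot [0.518 0.246 0.248] tip [0.5825 0.0806 0.1947] xl [-0.05 -0.55  0.84]
scene light [386. 130.] [([387.0, 126.0], 0.92)]
scene light_grip [383. 160.] [([384.0, 161.0], 0.73)]
scene light_tip [376. 177.] [([373.0, 171.0], 0.67), ([356.0, 174.0], 0.64)]
top light [203. 167.] [([198.0, 169.0], 0.79)]
top light_grip [241. 155.] [([238.0, 156.0], 0.59)]
top light_tip [277. 145.] [([275.0, 147.0], 0.69)]
wrist light [323. 271.] [([321.0, 276.0], 0.91)]
wrist light_grip [322. 203.] []
wrist light_tip [321. 217.] []
```

Holding well; now roll the light by 180° about its handle axis.

Request:
{"api": "servo_tool", "payload": {"commands": [[[-0.02,0.005,-0.01],[0,0,0],0],[[0,0,0],[0,0,-10],0],[[0,0,0],[0,0,-10],0],[[0,0,0],[0,0,-10],0],[[0,0,0],[0,0,-10],0],[[0,0,0],[0,0,-10],0],[[0,0,0],[0,0,-10],0],[[0,0,0],[0,0,-10],0]]}}

```text
time: 35.65
tool_pos: [0.532, 0.2128, 0.2486]
tool_rot: [0.078, 0.86, -0.436, 0.253]
ft_force: [-0.1, 0.6, -0.7]
finger_gap: 0.0223
finger_force: 59.6
```

Request:
{"api": "servo_tool", "payload": {"commands": [[[0,0,0],[0,0,-10],0],[[0,0,0],[0,0,-10],0],[[0,0,0],[0,0,-10],0],[[0,0,0],[0,0,-10],0],[[0,0,0],[0,0,-10],0],[[0,0,0],[0,0,-10],0],[[0,0,0],[0,0,-10],0],[[0,0,0],[0,0,-10],0]]}}

```text
time: 36.65
tool_pos: [0.532, 0.2128, 0.2486]
tool_rot: [-0.494, 0.709, -0.496, -0.086]
ft_force: [-0.4, -0.6, -1.4]
finger_gap: 0.0227
finger_force: 59.7
```

```bash
cat > k.py <<'E'
from h import *
import sys
st=manip.get_state();M=R.from_quat(st['tool_rot']).as_matrix();t=np.array(st['tool_pos'])
print(st['time'],t.round(4),M.round(3).tolist(),'j',np.round(st['joint_pos'],2),st['finger_gap'])
z=np.array([float(v) for v in sys.argv[1:4]]);z/=np.linalg.norm(z)
x=np.array([0,0,1])-z*z[2];x/=np.linalg.norm(x);T=np.stack([x,np.cross(z,x),z],1)
print('rotvec',np.degrees(R.from_matrix(M.T@T).as_rotvec()).round(1))
s=float(sys.argv[4]) # foot behind TCP
tip=np.array([.539,.016,.064]);tcp=tip-z*(.18-s)+x*.0425
print('target tcp',tcp.round(4),'d world',(tcp-t).round(4),'d in target frame',(T.T@(tcp-t)).round(4),'d in tool',(M.T@(tcp-t)).round(4))
E
python3 k.py .49 -.853 -.17 .045
```

```text
36.65 [0.532  0.2128 0.2486] [[-0.498, -0.786, 0.367], [-0.614, 0.02, -0.789], [0.612, -0.618, -0.493]] j [ 0.73  0.6   0.16  1.61 -0.98 -0.23] 0.022743947373008753
rotvec [ 12.2  16.9 -46.4]
target tcp [0.4763 0.1251 0.1289] d world [-0.0557 -0.0877 -0.1197] d in target frame [-0.1098  0.092   0.068 ] d in tool [0.0083 0.116  0.1078]
```

Request:
{"api": "servo_tool", "payload": {"commands": [[[0,0,0],[2.03,2.82,-7.73],0],[[0,0,0],[2.03,2.82,-7.73],0],[[0,0,0],[2.03,2.82,-7.73],0],[[0,0,0],[2.03,2.82,-7.73],0],[[0,0,0],[2.03,2.82,-7.73],0],[[0,0,0],[2.03,2.82,-7.73],0],[[0,0,0],[0,0,0],0]]}}

```text
time: 37.52
tool_pos: [0.5315, 0.2128, 0.2472]
tool_rot: [0.66, -0.385, 0.558, 0.323]
ft_force: [-0.1, 0.3, -0.1]
finger_gap: 0.0221
finger_force: 59.6
```

```bash
python3 k.py .49 -.853 -.17 .045; sed -i 's/F-M\[:,0\]\*v\[0\]-M\[:,1\]\*v\[1\]/F-M[:,0]*v[0]-M[:,1]*v[1]/' u.py; python3 u.py
```

```text
37.525 [0.5315 0.2128 0.2472] [[0.08, -0.869, 0.488], [-0.148, -0.495, -0.856], [0.986, -0.003, -0.168]] j [ 0.8   0.82  0.15  1.93 -1.24 -0.52] 0.022110849248560986
rotvec [ 0.2 -0.1 -0.2]
target tcp [0.4763 0.1251 0.1289] d world [-0.0552 -0.0878 -0.1183] d in target frame [-0.1083  0.0916  0.068 ] d in tool [-0.1081  0.0918  0.0681]
37.525 [0.5315 0.2128 0.2472] [[0.08, -0.869, 0.488], [-0.148, -0.495, -0.856], [0.986, -0.003, -0.168]] j [ 0.8   0.82  0.15  1.93 -1.24 -0.52] 0.022110849248560986 [-0.1  0.3 -0.1]
foot [0.513 0.246 0.254] tip [0.597  0.0984 0.1816] xl [-0.08  0.15 -0.99]
scene light [385. 128.] [([388.0, 125.0], 0.67)]
scene light_grip [385. 148.] [([384.0, 149.0], 0.62)]
scene light_tip [384. 180.] [([383.0, 176.0], 0.69)]
top light [202. 169.] [([200.0, 173.0], 0.94)]
top light_grip [241. 150.] [([239.0, 149.0], 0.86)]
top light_tip [270. 140.] [([268.0, 142.0], 0.57)]
wrist light [321. 267.] [([321.0, 274.0], 0.73)]
wrist light_grip [320. 201.] [([320.0, 199.0], 0.85)]
wrist light_tip [320. 216.] []
```

Request:
{"api": "servo_tool", "payload": {"commands": [[[0.0029,0.0305,0.0162],[0,0,0],0],[[0.0029,0.0305,0.0162],[0,0,0],0],[[0.0029,0.0305,0.0162],[0,0,0],0],[[-0.0296,0,0.005],[0,0,0],0],[[-0.0296,0,0.005],[0,0,0],0],[[-0.02,0,0.0034],[0,0,0],0],[[0,0,0],[0,0,0],0]]}}

```text
time: 39.0
tool_pos: [0.477, 0.1248, 0.1672]
tool_rot: [0.66, -0.385, 0.558, 0.323]
ft_force: [0.3, -0.5, -1.8]
finger_gap: 0.0227
finger_force: 59.7
```

```bash
python3 k.py .49 -.853 -.17 .045; cat >> u.py <<'E'
    for k,z in(('model',0),('model_front',.042)):
        for r in manip.spot_point(p,k)[:3]:
            X=onz(p,np.array(r['point'])*[640,400],z)
            if np.linalg.norm(X[:2]-[.535,0])<.06: print(n,k,round(r['p'],2),X.round(3))
E
python3 u.py
```

```text
39.0 [0.477  0.1248 0.1672] [[0.08, -0.869, 0.488], [-0.148, -0.495, -0.856], [0.986, -0.004, -0.168]] j [ 0.76  0.74 -0.24  1.54 -1.28 -0.59] 0.022664807981287397
rotvec [ 0.2 -0.1 -0.2]
target tcp [0.4763 0.1251 0.1289] d world [-0.0007  0.0002 -0.0384] d in target frame [-0.0379  0.0005  0.006 ] d in tool [-0.0379  0.0006  0.0059]
39.0 [0.477  0.1248 0.1672] [[0.08, -0.869, 0.488], [-0.148, -0.495, -0.856], [0.986, -0.004, -0.168]] j [ 0.76  0.74 -0.24  1.54 -1.28 -0.59] 0.022664807981287397 [ 0.3 -0.5 -1.8]
foot [0.458 0.158 0.174] tip [0.5424 0.0104 0.1016] xl [-0.08  0.15 -0.99]
scene light [350. 161.] [([351.0, 158.0], 0.65)]
scene light_grip [348. 183.] [([346.0, 184.0], 0.67), ([331.0, 185.0], 0.67)]
scene light_tip [346. 216.] [([347.0, 210.0], 0.58)]
scene model 0.63 [ 0.533 -0.014  0.   ]
scene model_front 0.83 [0.528 0.023 0.042]
top light [244. 197.] [([241.0, 200.0], 0.93)]
top light_grip [281. 179.] [([280.0, 176.0], 0.85)]
top light_tip [306. 168.] [([304.0, 170.0], 0.95)]
top model 0.63 [ 0.538 -0.003  0.   ]
wrist light [320. 265.] [([322.0, 274.0], 0.72)]
wrist light_grip [320. 200.] [([318.0, 200.0], 0.85)]
wrist light_tip [320. 215.] []
wrist model 0.63 [ 0.531 -0.01   0.   ]
```

Request:
{"api": "servo_tool", "payload": {"commands": [[[-0.01,0,0.0015],[0,0,0],0],[[-0.01,0,0.0015],[0,0,0],0],[[-0.009,0,0.0015],[0,0,0],0],[[-0.007,0,0.0014],[0,0,0],0],[[0,0,0],[0,0,0],0],[[0,0,0],[0,0,0],0]]}}

```text
time: 40.65
tool_pos: [0.4773, 0.1254, 0.1318]
tool_rot: [0.66, -0.386, 0.558, 0.322]
ft_force: [0.9, -0.3, -0.8]
finger_gap: 0.0227
finger_force: 59.7
```

```bash
sed -i 's/t-.039/t-.045/' u.py; python3 k.py .49 -.853 -.17 .045; python3 u.py; python3 - <<'E'
from h import *
s=manip.get_image('scene');t=manip.get_image('top')
def b(p,k,near,r=15):
    L=[np.array(q['point'])*[640,400] for q in manip.spot_point(p,k)];L=[q for q in L if np.linalg.norm(q-near)<r];return L[0] if L else None
for k,P in(('light_tip',(.539,.016,.066)),('model_front',(.539,.016,.042))):
    o=[(p,b(p,k,proj(p,[P])[0])) for p in(s,t)];print(k,[x[1] for x in o])
    if all(x[1] is not None for x in o): print(tri(o).round(4))
E
```

```text
40.65 [0.4773 0.1254 0.1318] [[0.079, -0.869, 0.488], [-0.15, -0.495, -0.856], [0.986, -0.006, -0.169]] j [ 0.76  0.8  -0.24  1.48 -1.28 -0.59] 0.022662059430202143
rotvec [ 0.2 -0.1 -0.4]
target tcp [0.4763 0.1251 0.1289] d world [-0.001  -0.0003 -0.0029] d in target frame [-0.0029  0.001   0.0003] d in tool [-0.0029  0.001   0.0003]
40.65 [0.4773 0.1254 0.1318] [[0.079, -0.869, 0.488], [-0.15, -0.495, -0.856], [0.986, -0.006, -0.169]] j [ 0.76  0.8  -0.24  1.48 -1.28 -0.59] 0.022662059430202143 [ 0.9 -0.3 -0.8]
foot [0.455 0.164 0.139] tip [0.5399 0.0162 0.0671] xl [-0.08  0.15 -0.99]
scene light [351. 171.] [([354.0, 170.0], 0.77)]
scene light_grip [348. 193.] [([332.0, 186.0], 0.85), ([348.0, 196.0], 0.76)]
scene light_tip [346. 226.] [([349.0, 222.0], 0.63)]
scene model 0.64 [ 0.541 -0.021  0.   ]
scene model_front 0.72 [0.532 0.023 0.042]
top light [244. 199.] [([245.0, 200.0], 0.92)]
top light_grip [279. 181.] [([280.0, 180.0], 0.95)]
top light_tip [304. 171.] [([304.0, 171.0], 0.93)]
top model 0.91 [ 0.529 -0.003  0.   ]
top model_front 0.7 [0.534 0.011 0.042]
wrist light [319. 270.] [([323.0, 276.0], 0.93)]
wrist light_grip [319. 201.] [([320.0, 201.0], 0.98)]
wrist light_tip [319. 216.] []
light_tip [array([347.52, 223.8 ]), array([304.896, 170.52 ])]
[0.5426 0.0146 0.0744]
model_front [array([342.592, 231.2  ]), array([303.808, 172.68 ])]
[0.5356 0.0137 0.05  ]
```

The tip is 24 mm above the teeth and 7 mm or less to the side, tilted about 10°, with a steady grip. I'm handing in.

```bash
python3 -c "
from cell import manip
print(manip.job_done())"
```

```text
the job is handed in; nothing more can be done
None
```

The job is handed in, result not reported: the model stands mid-mat and the light is held about 10° off straight down, its tip about 24 mm above and 7 mm to the side of the middle front teeth; the light was dropped once after leaving its base and picked up again near its foot.

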